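# Knock up a pile of heel lifts and hold it square for pinning

## Robot

A 6-joint arm with a two-finger parallel gripper is mounted at the origin on the work surface. World frame = base frame: x ahead of the robot, y to its left, z up, the work surface at z = 0. Lengths are in m, angles in rad, forces in N, time in s.
With the tool pointing down it reaches from about 0.325 to 0.9 m from the base axis. Payload 3.5 kg.
Tool frame: the origin (TCP) lies at the centre of the arm's flange, where the gripper is bolted on; the fingertips stand 173 mm ahead of it and the grasp point (between the pads) lies 155 mm ahead of it (manip.finger_overhang is the distance from the TCP to the fingertips, in m); z points along the fingers, y is the line along which they close (so a half turn about z gives the same grasp; the last joint's range is limited). The gripper opens to 85 mm and grips with 20 to 120 N. Pads are 22 mm wide; open, the fingers measure 114 mm over their backs; the gripper's body (76 mm by 85 mm) begins 54 mm behind the grasp point. The pads swing forward as they close: fully open they stand 13 mm farther back than shut.
Start: joints at [-0.103, 0.276, -0.026, 1.268, 0, 1.467], TCP at [0.625, -0, 0.405] pointing down, gripper open.
Joint ranges: [-3.12, 3.12], [-0.85, 1.88], [-1.08, 1.24], [-1.95, 2.15], [-1.57, 1.53], [-3.14, 3.14]. Speed limits (rad/s): [2.57, 2.57, 3.14, 3.14, 3.14, 3.14].

## Interface

Orientations are given as a 3x3 rotation matrix whose columns are the frame's x, y, z axes.
In Python, from station import manip gives the robot as it stands.
- The arm moves only by the tool move_arm, never from a script. Its argument "rows" is a list that holds one entry, the list of rows, each a list of 5 numbers: the opening in per cent of the stroke, from 0 (shut) to 100 (fully open), then the shift along the tool's x, y, z in cm, then the turn about the tool's z in degrees. In form: [[[claw, tx, ty, tz, spin], ...]]. A call has 1 to 5 rows; each row is the pose to reach, as a shift and turn from the pose commanded when the call began, along the tool's axes at that moment; what a row does not reach only later rows make up. A row lasts 1/12 s, in which the tool goes at most 41.7 mm and 7.16 degrees, less where a joint would pass 70% of its speed; a pose out of reach is approached as far as the arm can. A call with a gripper value outside its range is refused whole. The fingers move at their own pace and stop on an object; the grip force is fixed at half the most. Time passes only in rows, so rows that repeat a pose let the fingers close. It gives the time, the measured TCP pose, the force, the opening and the grip force at its end, in the units of the state.
- manip.read_state(): the state, without advancing time (a new reading comes with each control period).
- manip.snapshot(name): name is "scene" or "side" or "wrist"; returns a dict with "img" (384x512x3 uint8, red, green, blue), "fx", "fy", "cx", "cy" (pixels), "world_from_camera" (4x4, takes a point from camera to world coordinates); the wrist camera has in their place "tool_from_camera" (4x4, takes a point from camera to tool coordinates, whose origin is the TCP and whose axes are the flange's). Camera axes: x right, y down, z forward; pixel columns grow to the right and rows downward; lengths in m; the calibration is good to about 2 mm. The wrist camera is an equidistant fisheye: a pixel r from the principal point sees the ray r / f radians off the axis. A picture is of the moment at which its call begins: read the wrist's pose just before it. There is no depth.
- manip.hand_in(): hands the job in; it is judged then, once.
The state is a dict: "clock": time; "joint_positions": joint angles; "joint_vel": joint speeds; "tau": joint torques, N m; "eef_pos": TCP position; "tcp_rot": TCP orientation; "contact_force": force on the tool from outside, world axes, zero at the start; "torque": the same for the moment, N m; "opening": finger opening in m; "grasp_force": force on a finger pad.
Only numpy, scipy, OpenCV 4.12 (cv2) and the standard library are available. Lean on these libraries where they do the work, as an engineer would, in place of code of your own. Each camera call takes 0.05 s, during which the arm holds its last target. There are 200 camera calls.

## Task

The four heel-lift blanks on the corner board are to be pinned into a heel block: tap the untidy pile home into the corner until every blank is flush against both the long fence and the side stop. Then fetch the standing steel square, stand it upright on the board in front of the pile, facing the fence, and press it into the corner between board and pile until its foot sits flat on the board and its upright front face bears on the front edges of the blanks. Finish while still gripping the square and pressing it there, so that the pile is held tight and square, and leave the other things on the bench where they are.

Things in the scene. Friction and masses are not known exactly. Their poses are not given: they have to be found in the camera images.
- board: corner board screwed to the bench: plywood 240 x 300 x 12 mm thick. Origin: centre of its underside, on the bench top. Its x points away from the robot (towards the long fence), its y towards the side stop, z up. It is turned up to about 0.3 rad and never moves. The bench top is at z = 0, the board's top 12 mm above it
- corner (a point): the inner corner of the board: where the fence's near face (x = +98 mm in the board's frame) and the stop's inner face (y = +115 mm) meet on the board's top (z = +12 mm). Axes as the board's. A blank pushed fully home has its centre at x = -40 mm, y = -50 mm in this frame, and the front edges of the pile then lie at x = -80 mm, y from -100 to 0 mm
- fence: the long wooden fence fixed along the board's far edge, 22 mm thick, 300 mm long, 35 mm high above the board; origin at the foot of the middle of its near face
- stop: the wooden side stop fixed on the board's +y side at right angles to the fence, 22 mm thick, reaching 108 mm from the fence towards the robot, 35 mm high; origin at the inner corner on the board's top
- square: steel square standing upright on its broad foot, 350 g, left or right of the board, yaw up to 0.6 rad. Origin: the middle of the bottom edge of its front face (the plane x = 0; z up). Foot 75 mm long (x 0 to -75), 30 mm wide, 12 mm high. Blade 10 mm thick (y -5 to +5), 25 mm deep (x 0 to -25), 100 mm high; the blade's front edge and the foot's front end lie in the front face
- square_grip (a point): where to grip the square: inside its blade, 65 mm above its underside and 12.5 mm behind its front face; the blade is pinched across its 10 mm thickness, along the square's y. At this height the fingertips stay above the 32 mm pile. Pushed this high up, the square tends to lean forward, and its foot drags on the board once it carries load. Axes as the square's
- blank1: bottom one of four equal loose wooden heel-lift blanks lying in a pile on the board: a plate 80 mm (its x) by 100 mm (its y), 8 mm thick, about 45 g; origin at the centre of its underside. At the start it lies 8 to 40 mm short of fence and stop and a little askew; its x and y are within 0.15 rad of the board's. Blanks slide on one another and on the board under less than 2 N
- blank2: second one of four equal loose wooden heel-lift blanks lying in a pile on the board: a plate 80 mm (its x) by 100 mm (its y), 8 mm thick, about 45 g; origin at the centre of its underside. At the start it lies 8 to 40 mm short of fence and stop and a little askew; its x and y are within 0.15 rad of the board's. Blanks slide on one another and on the board under less than 2 N
- blank3: third one of four equal loose wooden heel-lift blanks lying in a pile on the board: a plate 80 mm (its x) by 100 mm (its y), 8 mm thick, about 45 g; origin at the centre of its underside. At the start it lies 8 to 40 mm short of fence and stop and a little askew; its x and y are within 0.15 rad of the board's. Blanks slide on one another and on the board under less than 2 N
- blank4: top one of four equal loose wooden heel-lift blanks lying in a pile on the board: a plate 80 mm (its x) by 100 mm (its y), 8 mm thick, about 45 g; origin at the centre of its underside. At the start it lies 8 to 40 mm short of fence and stop and a little askew; its x and y are within 0.15 rad of the board's. Blanks slide on one another and on the board under less than 2 N
- pencil: flat carpenter's pencil 135 x 14 x 8 mm lying on the board's -y side, origin at its underside's centre; leave it
- pin_jar: glass jar of pins, 68 mm across, 85 mm high, standing to the left or right of the board (the side the square is not); leave it
- hammer: pin hammer, 260 mm, lying on the robot's right; leave it
- glue: white glue bottle, 60 mm across, 160 mm high, right rear; leave it
- wax_tin: round flat wax tin, 87 mm across, 28 mm high, on the robot's left; leave it
- sole: carved pale wooden clog sole, 275 mm long, right rear; leave it
Mind the look-alikes: they are no part of the job. What is shaped like the square but pink or purple is not meant.

How it is judged:
By the outcome, as a careful person would: the job done as asked, in the order asked, and still so for the second after the job is handed in, while the arm keeps its last pose, push and grip.
It also fails if it takes over 64 s, if anything falls off the work surface, if the arm or the gripper's body presses on something with over 40 N, if the wrist force passes 120 N, or if a joint passes its speed limit or range.

## Working session

There is one attempt and no reset: what is moved stays moved. The work goes in short steps, Python scripts to look and compute and a tool call to move; the robot and the scene stay as the last step left them, time stands still between calls to the robot, and variables do not carry over. Pictures are saved under pics/ and viewed, at most 10 in all, crops included, and the job is handed in when it is done.

Besides the shell and the picture viewer there is one more tool, called after "Call:" as name([rows], argument=value, ...), one row to a line, values as JSON. move_arm: Moves the arm, as the interface text tells. Its arguments: {"type":"object","properties":{"rows":{"type":"array"}},"required":["rows"]}

```bash
mkdir -p pics; ls
python3 - <<'E'
from station import manip
import cv2,numpy as np
s=manip.read_state();print(s['clock'],s['eef_pos'],np.round(s['tcp_rot'],3).tolist(),s['opening'])
for n in("scene","side"):
    d=manip.snapshot(n);print(n,d['fx'],d['fy'],d['cx'],d['cy'],np.round(d['world_from_camera'],4).tolist())
    cv2.imwrite(f'pics/{n}0.png',cv2.resize(d['img'][:,:,::-1],(800,600),interpolation=cv2.INTER_CUBIC))
d=manip.snapshot("wrist");print({k:v for k,v in d.items() if k!='img'})
cv2.imwrite('pics/wrist0.png',cv2.resize(d['img'][:,:,::-1],(800,600)))
E
```

```text
pics
0.0 [6.24604989e-01 4.72641218e-05 4.03525635e-01] [[-0.0, 1.0, -0.002], [1.0, 0.0, 0.0], [0.0, -0.002, -1.0]] 0.08539715555234155
scene 417.9612599583621 417.9612599583621 250.2969302718586 186.4308865997914 [[0.631, 0.5716, -0.5245, 1.3019], [0.7757, -0.473, 0.4178, -0.6079], [-0.0093, -0.6705, -0.7418, 1.1447], [0.0, 0.0, 0.0, 1.0]]
side 430.16320008525986 430.16320008525986 265.24361635872464 193.1442449639392 [[-0.7583, -0.4287, 0.4911, -0.2726], [-0.6515, 0.4736, -0.5926, 0.9614], [0.0215, -0.7694, -0.6384, 1.1165], [0.0, 0.0, 0.0, 1.0]]
{'fx': 297.3186396354542, 'fy': 297.3186396354542, 'cx': 254.40949725536683, 'cy': 191.12015600494172, 'tool_from_camera': array([[-9.63191007e-04, -9.56780907e-01, -2.90808131e-01,
         7.36228294e-02],
       [ 9.99999477e-01, -1.02188079e-03,  4.99488423e-05,
        -6.75677784e-05],
       [-3.44961342e-04, -2.90807931e-01,  9.56781390e-01,
         3.11586453e-02],
       [ 0.00000000e+00,  0.00000000e+00,  0.00000000e+00,
         1.00000000e+00]])}
```

View pics/scene0.png

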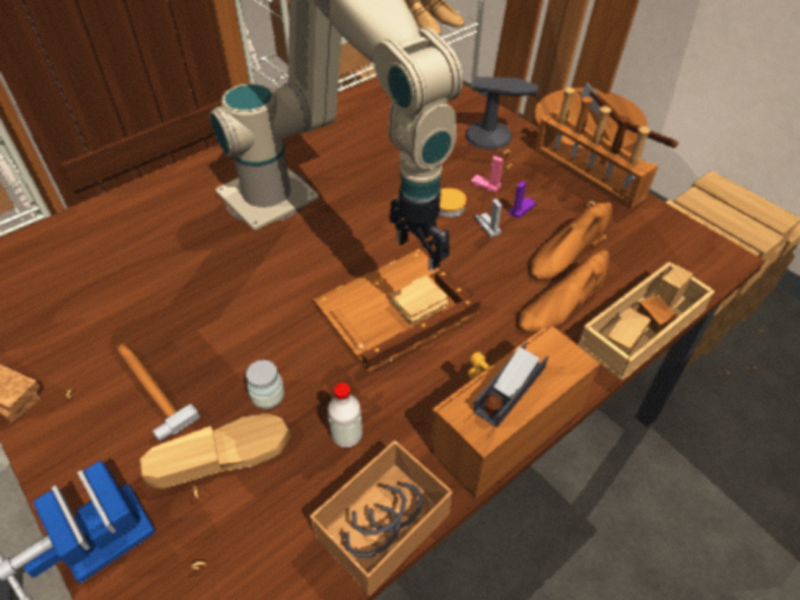

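View pics/wrist0.png

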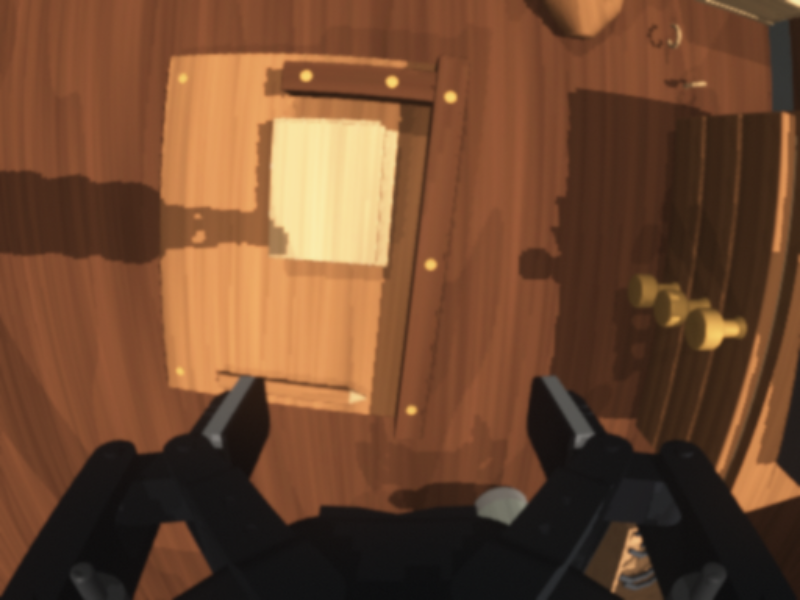

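The scene view shows three square-shaped things (800x600 px): pink (490,178), purple (522,200) and bare grey steel (490,217). The grey one fits the description. The wrist view shows the board, with the stop at the top, the fence at right (screws at 450,97 / 431,265 / 411,410) and the pile around (330,190). I'll confirm the square in a crop.

```bash
cat > h.py <<'E'
from station import manip
import cv2,numpy as np
def ray(d,u,v,state=None):
    x,y=(u-d['cx'])/d['fx'],(v-d['cy'])/d['fy']
    if 'tool_from_camera' in d:
        r=np.hypot(x,y); c=np.array([x/r*np.sin(r),y/r*np.sin(r),np.cos(r)])
        T=np.eye(4);T[:3,:3]=state['tcp_rot'];T[:3,3]=state['eef_pos'];T=T@d['tool_from_camera']
    else: c=np.array([x,y,1]);T=d['world_from_camera']
    return T[:3,3],T[:3,:3]@c
def onz(d,u,v,z,state=None):
    o,r=ray(d,u,v,state);return o+r*(z-o[2])/r[2]
def proj(d,P,state=None):
    if 'tool_from_camera' in d:
        T=np.eye(4);T[:3,:3]=state['tcp_rot'];T[:3,3]=state['eef_pos'];T=T@d['tool_from_camera']
    else: T=d['world_from_camera']
    p=np.linalg.inv(T)@np.append(P,1);x,y,z=p[:3]
    if 'tool_from_camera' in d:
        t=np.arctan2(np.hypot(x,y),z);k=t/np.hypot(x,y)
    else:k=1/z
    return np.array([d['cx']+d['fx']*x*k,d['cy']+d['fy']*y*k])
def crop(d,u0,v0,w,h,s,name):
    cv2.imwrite('pics/'+name,cv2.resize(d['img'][v0:v0+h,u0:u0+w,::-1],None,fx=s,fy=s,interpolation=cv2.INTER_CUBIC))
E
python3 - <<'E'
from h import *
s=manip.read_state();w=manip.snapshot('wrist');k=1.5625
def W(u,v,z):return np.round(onz(w,u/k,v/k,z,s)[:2],4)
for n,u,v,z in [('nearL',170,57,.012),('nearR',170,388,.012),('farR',397,415,.012),('sc1',450,97,.047),('sc2',431,265,.047),('sc3',411,410,.047),('b1',273,119,.044),('b2',384,122,.044),('b3',390,262,.044),('b4',271,254,.044)]:print(n,W(u,v,z))
d=manip.snapshot('scene');print('sq scene',onz(d,490/k,232/k,0))
a=d['img'][85:165,290:390];b=manip.snapshot('side');p=proj(b,onz(d,490/k,225/k,0.01)).astype(int);print(p)
u=max(p[0]-50,0);v=max(p[1]-50,0);print(u,v)
bb=b['img'][v:v+80,u:u+100]
bb=cv2.copyMakeBorder(bb,0,80-bb.shape[0],0,100-bb.shape[1],0)
cv2.imwrite('pics/sq.png',cv2.resize(np.vstack([a,bb])[:,:,::-1],None,fx=3.75,fy=3.75,interpolation=cv2.INTER_CUBIC))
E
```

```text
nearL [0.436  0.1731]
nearR [ 0.4059 -0.1253]
farR [ 0.6234 -0.1452]
sc1 [0.6603 0.1198]
sc2 [ 0.6481 -0.    ]
sc3 [ 0.6348 -0.1192]
b1 [0.5358 0.1071]
b2 [0.6148 0.1018]
b3 [0.6186 0.0015]
b4 [0.5306 0.0083]
sq scene [0.49526411 0.36214172 0.        ]
[200 267]
150 217
```

View pics/sq.png

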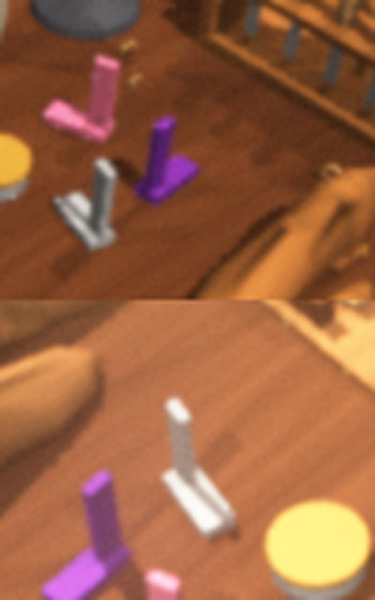

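The crop confirms it: the bare grey steel square is at (100,205) in the upper part and (190,480) in the lower, and its pink and purple copies stay out of it. Its foot points back towards the robot. The board has yaw ≈ -0.104 and its corner is at about (0.649, 0.116). First I'll tap the pile towards the stop.

Call:
move_arm([
  [[50,-5.2,-5.5,8,6],[50,-5.2,-5.5,14,6],[50,-5.2,-5.5,14,6],[50,-5.2,-5.5,14,6],[50,-5.2,-5.5,14,6]],
])

```text
clock: 0.72
eef_pos: [0.5638, -0.0522, 0.2571]
tcp_rot: [[0.107, 0.994, -0.017], [0.994, -0.107, 0.003], [0.001, -0.017, -1.0]]
contact_force: [-1.5, 0.8, -0.9]
opening: 0.0428
grasp_force: 0.0
```

Call:
move_arm([
  [[50,0,0,3,0],[50,0,0,6,0],[50,0,0,7.5,0],[50,0,0,7.5,0],[50,0,0,7.5,0]],
])

```text
clock: 1.13
eef_pos: [0.571, -0.0517, 0.1907]
tcp_rot: [[0.104, 0.995, 0.001], [0.995, -0.104, 0.0], [0.0, 0.001, -1.0]]
contact_force: [0.6, -1.0, 0.4]
opening: 0.0428
grasp_force: 0.0
```

Run:
```python
from h import *
s=manip.read_state();print(s['clock'],s['eef_pos'],np.round(s['tcp_rot'],3).tolist(),s['opening'],s['contact_force'],s['joint_positions'])
d=manip.snapshot('wrist');crop(d,0,0,512,384,1.5,'w1.png')
b=manip.snapshot('side');k=3.75
for n,x,y in [('fl',163,475),('fr',195,468),('rl',207,533),('rr',233,515)]: print(n,np.round(onz(b,150+x/k,217+(y-300)/k,.012)[:2],4))
print('bladetop',np.round(onz(b,150+177/k,217+105/k,.1)[:2],4))
```

```text
1.1333 [ 0.5710245  -0.05174255  0.1906508 ] [[0.104, 0.995, 0.001], [0.995, -0.104, 0.0], [0.0, 0.001, -1.0]] 0.04276530639312398 [ 0.60328889 -1.02432673  0.42852328] [-2.03153950e-01  3.82722885e-01 -3.78369398e-01  8.09129362e-01
  2.63980818e-04  1.47192774e+00]
fl [0.5145 0.3772]
fr [0.4993 0.3527]
rl [0.4375 0.3961]
rr [0.4352 0.3675]
bladetop [0.5015 0.3629]
```

View pics/w1.png

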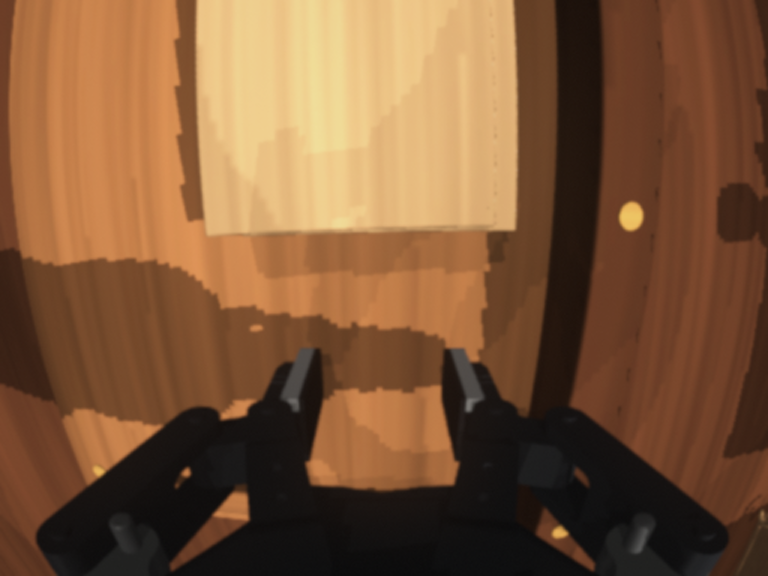

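The fingers (305..465, 370) straddle nicely behind the pile's near edge (row 232), 3 mm too high.

Call:
move_arm([
  [[50,0,-0.3,0.35,0],[50,2,-0.3,0.35,0],[50,3.5,-0.3,0.35,0],[50,4.5,-0.3,0.35,0],[50,5.5,-0.3,0.35,0]],
])

```text
clock: 1.65
eef_pos: [0.5733, 0.0034, 0.1874]
tcp_rot: [[0.104, 0.995, 0.002], [0.995, -0.104, -0.002], [-0.002, 0.002, -1.0]]
contact_force: [0.0, -1.7, 0.9]
opening: 0.0427
grasp_force: 1.1
```

Call:
move_arm([
  [[50,0.3,0,0,0],[50,0.6,0,0,0],[50,0.8,0,0,0],[50,0.8,0,0,0]],
])

```text
clock: 1.98
eef_pos: [0.5739, 0.0108, 0.1865]
tcp_rot: [[0.105, 0.994, 0.001], [0.994, -0.105, -0.0], [-0.0, 0.001, -1.0]]
contact_force: [0.7, -0.9, 0.6]
opening: 0.0424
grasp_force: 0.7
```

Call:
move_arm([
  [[50,0.15,0,0,0],[50,0.3,0,0,0],[50,0.3,0,0,0]],
])

```text
clock: 2.23
eef_pos: [0.5741, 0.0135, 0.1863]
tcp_rot: [[0.105, 0.994, 0.0], [0.994, -0.105, -0.001], [-0.001, 0.0, -1.0]]
contact_force: [0.3, -4.4, 1.3]
opening: 0.0422
grasp_force: 2.0
```

Call:
move_arm([
  [[50,0.1,0,0,0],[50,0.2,0,0,0],[50,0.2,0,0,0]],
])

```text
clock: 2.48
eef_pos: [0.5742, 0.0144, 0.1862]
tcp_rot: [[0.106, 0.994, -0.0], [0.994, -0.106, -0.006], [-0.006, 0.0, -1.0]]
contact_force: [-0.6, -10.2, 2.1]
opening: 0.0427
grasp_force: 4.8
```

Call:
move_arm([
  [[50,-1.2,0,-1,0],[50,-1.2,0,-5,0],[50,0.5,-3,-6,-7],[50,3,-6,-6,-14],[50,5.8,-9.1,-6,-21]],
])

```text
clock: 2.9
eef_pos: [0.49, 0.0831, 0.248]
tcp_rot: [[-0.262, 0.965, 0.003], [0.965, 0.262, 0.003], [0.002, 0.004, -1.0]]
contact_force: [0.7, 0.6, -0.5]
opening: 0.0431
grasp_force: 0.0
```

Call:
move_arm([
  [[50,0,0,0,-7],[50,0,0,0,-14],[50,0,0,0,-21],[50,0,0,0,-28],[50,0,0,0,-35]],
])

```text
clock: 3.32
eef_pos: [0.4893, 0.0833, 0.2465]
tcp_rot: [[-0.77, 0.638, -0.0], [0.638, 0.77, 0.003], [0.002, 0.002, -1.0]]
contact_force: [-1.0, 0.5, -0.3]
opening: 0.0429
grasp_force: 0.0
```

Call:
move_arm([
  [[50,0,0,0,-7],[50,0,0,0,-14],[50,0,0,0,-21],[50,0,0,0,-28],[50,0,0,0,-34]],
])

```text
clock: 3.73
eef_pos: [0.4894, 0.0832, 0.2464]
tcp_rot: [[-0.995, 0.098, -0.001], [0.098, 0.995, 0.003], [0.001, 0.003, -1.0]]
contact_force: [0.6, 0.1, -0.6]
opening: 0.0429
grasp_force: 0.0
```

```bash
cat >> h.py <<'E'
C=np.array([.6494,.1156]);YAW=-.104
def cf(p):
    c,s=np.cos(YAW),np.sin(YAW);d=np.asarray(p)[:2]-C;return np.round([c*d[0]+s*d[1],-s*d[0]+c*d[1]],4)
E
python3 - <<'E'
from h import *
s=manip.read_state();R=s['tcp_rot'];print(s['clock'],s['eef_pos'],cf(s['eef_pos']),np.round(R,3).tolist(),s['joint_positions'][5],s['contact_force'])
d=manip.snapshot('wrist');crop(d,0,0,512,384,1.5,'w2.png')
E
```

```text
3.7333 [0.48942803 0.08317097 0.24644903] [-0.1557 -0.0489] [[-0.995, 0.098, -0.001], [0.098, 0.995, 0.003], [0.001, 0.003, -1.0]] 0.13593717403214814 [ 0.56530958  0.09552295 -0.61184382]
```

View pics/w2.png

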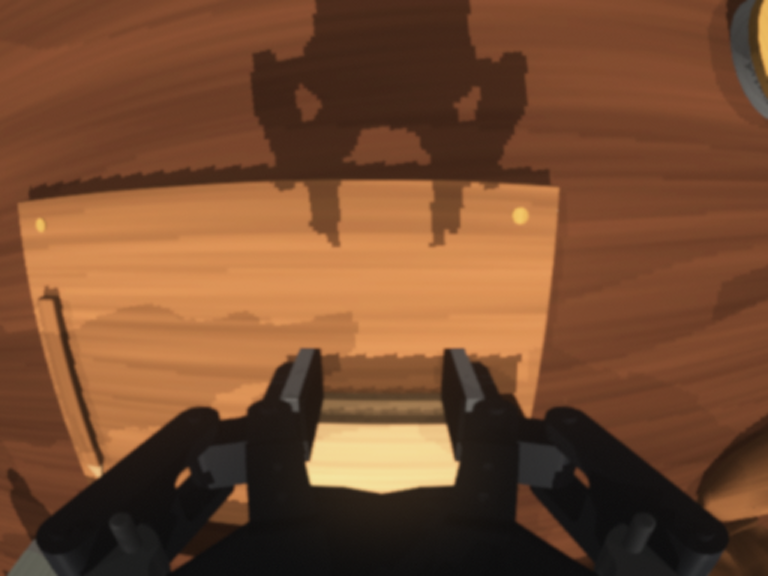

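The pile's front edges show at row ~410 between the fingers, clear of them. I'll descend and push towards the fence.

Call:
move_arm([
  [[50,0,0,3,0],[50,0,0,5,0],[50,0,0,5.9,0],[50,0,0,5.9,0],[50,-1,0,5.9,0]],
])

```text
clock: 4.2
eef_pos: [0.4977, 0.0821, 0.1866]
tcp_rot: [[-0.994, 0.105, -0.005], [0.105, 0.994, 0.001], [0.005, 0.0, -1.0]]
contact_force: [0.8, 0.0, 0.3]
opening: 0.0429
grasp_force: 0.0
```

Call:
move_arm([
  [[50,-1,0,0,0],[50,-2,0,0,0],[50,-3,0,0,0],[50,-4,0,0,0],[50,-5,0,0,0]],
])

```text
clock: 4.62
eef_pos: [0.5498, 0.0767, 0.1877]
tcp_rot: [[-0.995, 0.105, -0.003], [0.105, 0.995, 0.001], [0.003, 0.0, -1.0]]
contact_force: [-3.8, 0.3, 1.4]
opening: 0.0429
grasp_force: 1.7
```

Call:
move_arm([
  [[50,-0.3,0,0,0],[50,-0.6,0,0,0],[50,-0.7,0,0,0]],
])

```text
clock: 4.87
eef_pos: [0.554, 0.0763, 0.1864]
tcp_rot: [[-0.994, 0.105, -0.009], [0.105, 0.995, 0.001], [0.009, 0.0, -1.0]]
contact_force: [-11.3, 1.7, 6.3]
opening: 0.0429
grasp_force: 5.6
```

Call:
move_arm([
  [[50,-0.15,0,0,0],[50,-0.15,0,0,0],[50,-0.15,0,0,0]],
])

```text
clock: 5.12
eef_pos: [0.5543, 0.0762, 0.1862]
tcp_rot: [[-0.994, 0.104, -0.011], [0.104, 0.995, 0.001], [0.011, -0.0, -1.0]]
contact_force: [-11.1, 1.1, 9.0]
opening: 0.043
grasp_force: 5.9
```

Call:
move_arm([
  [[50,2,0,0,0],[50,3,0,-2,0],[50,3,0,-6,0],[50,1,0,-10,0],[50,-2,0,-14,0]],
])

```text
clock: 5.53
eef_pos: [0.5704, 0.0747, 0.32]
tcp_rot: [[-0.995, 0.104, -0.0], [0.104, 0.995, 0.0], [0.0, 0.0, -1.0]]
contact_force: [1.4, -0.3, 0.0]
opening: 0.0424
grasp_force: 0.0
```

Call:
move_arm([
  [[50,-3,0,-2,0],[50,-6,0,-4,0],[50,-9,0,-4,0],[50,-10,0,-4,0],[50,-10,0,-4,0]],
])

```text
clock: 5.95
eef_pos: [0.6736, 0.0635, 0.3585]
tcp_rot: [[-0.994, 0.105, 0.004], [0.105, 0.994, -0.0], [-0.004, 0.0, -1.0]]
contact_force: [-0.3, -1.1, -0.5]
opening: 0.0429
grasp_force: 0.0
```

Run:
```python
from h import *
s=manip.read_state();R=s['tcp_rot'];print(s['clock'],s['eef_pos'],cf(s['eef_pos']),np.round(R,3).tolist(),s['contact_force'])
d=manip.snapshot('wrist');c,t=np.cos(YAW),np.sin(YAW)
def w(x,y,z):return np.array([C[0]+c*x-t*y,C[1]+t*x+c*y,z])
k=2.4
for q in [(-.08,0),(0,0),(0,-.1),(-.08,-.1)]:
  for z in(.012,.044):print(q,z,np.round(proj(d,w(*q,z),s),1))
P=np.array([proj(d,w(*q,.03),s) for q in [(-.08,0),(0,0),(0,-.1),(-.08,-.1)]]);m=P.mean(0);u,v=int(max(0,m[0]-125)),int(max(0,min(m[1]-90,384-190)));print(u,v)
crop(d,u,v,250,190,3.1,'w3.png')
```

```text
5.95 [0.67362351 0.06345534 0.3584684 ] [ 0.0295 -0.0493] [[-0.994, 0.105, 0.004], [0.105, 0.994, -0.0], [-0.004, 0.0, -1.0]] [-0.26903224 -1.09341456 -0.47301901]
(-0.08, 0) 0.012 [301.8  69.7]
(-0.08, 0) 0.044 [307.1  66.2]
(0, 0) 0.012 [300.7 144.1]
(0, 0) 0.044 [305.7 148.8]
(0, -0.1) 0.012 [207.7 144.4]
(0, -0.1) 0.044 [202.6 149.1]
(-0.08, -0.1) 0.012 [206.2  69.9]
(-0.08, -0.1) 0.044 [200.8  66.5]
129 17
```

View pics/w3.png

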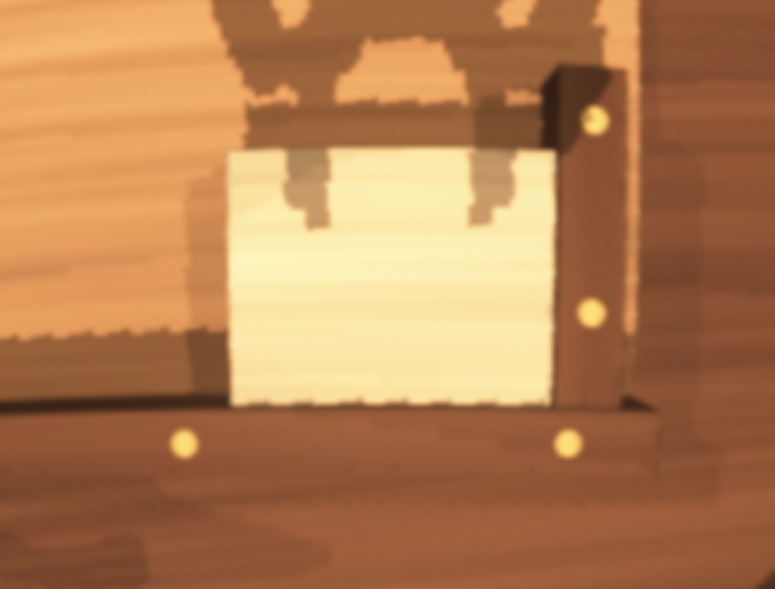

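The pile now looks flush: left edge at 228, front at 150, right edge against the stop at 554, far edge against the fence at 405. As insurance I'll give one more light tap towards the stop with shut fingers.

Call:
move_arm([
  [[0,2,-3.5,0,0],[0,4,-7,0,0],[0,7,-9.8,3,0],[0,7,-9.8,7,0],[0,7,-9.8,10,0]],
])

```text
clock: 6.42
eef_pos: [0.5872, -0.0271, 0.257]
tcp_rot: [[-0.994, 0.107, -0.001], [0.107, 0.994, -0.0], [0.001, -0.0, -1.0]]
contact_force: [-0.3, -0.1, -0.9]
opening: 0.0001
grasp_force: 0.0
```

Call:
move_arm([
  [[0,0,0,3.5,0],[0,0,0,6,0],[0,0,0,7,0],[0,0,0,7,0],[0,0,1,7,0]],
])

```text
clock: 6.83
eef_pos: [0.5907, -0.0166, 0.1881]
tcp_rot: [[-0.994, 0.106, -0.001], [0.106, 0.994, -0.0], [0.001, -0.001, -1.0]]
contact_force: [-0.2, -0.7, 0.7]
opening: -0.0
grasp_force: 0.0
```

Call:
move_arm([
  [[0,0,0.7,0,0],[0,0,1.2,0,0],[0,0,1.7,0,0],[0,0,1.9,0,0],[0,0,1.9,0,0]],
])

```text
clock: 7.25
eef_pos: [0.5938, 0.0036, 0.1883]
tcp_rot: [[-0.995, 0.103, 0.0], [0.103, 0.995, -0.0], [-0.0, 0.0, -1.0]]
contact_force: [0.6, -0.6, 0.3]
opening: 0.0001
grasp_force: 0.0
```

Call:
move_arm([
  [[0,0,0.2,0,0],[0,0,0.35,0,0],[0,0,0.35,0,0]],
])

```text
clock: 7.5
eef_pos: [0.5941, 0.0063, 0.1881]
tcp_rot: [[-0.995, 0.104, -0.0], [0.104, 0.995, 0.0], [0.0, 0.0, -1.0]]
contact_force: [-0.4, 0.2, -0.1]
opening: 0.0002
grasp_force: 0.0
```

Call:
move_arm([
  [[0,0,0.2,0,0],[0,0,0.35,0,0],[0,0,0.35,0,0]],
])

```text
clock: 7.75
eef_pos: [0.5944, 0.0089, 0.188]
tcp_rot: [[-0.994, 0.105, -0.0], [0.105, 0.994, -0.003], [0.0, -0.004, -1.0]]
contact_force: [-0.7, -5.4, -0.8]
opening: -0.0003
grasp_force: 2.5
```

Call:
move_arm([
  [[0,0,0.15,0,0],[0,0,0.15,0,0],[0,0,0.15,0,0]],
])

```text
clock: 8.0
eef_pos: [0.5945, 0.0094, 0.188]
tcp_rot: [[-0.994, 0.106, -0.001], [0.106, 0.994, -0.006], [0.0, -0.006, -1.0]]
contact_force: [-2.0, -8.5, 0.6]
opening: -0.0
grasp_force: 4.4
```

Call:
move_arm([
  [[0,0,-1.5,0,0],[30,0,-1.5,-4,0],[60,0,-1.5,-8,0],[60,0,0,-12,0],[60,0,0,-16,0]],
])

```text
clock: 8.42
eef_pos: [0.5941, 0.0124, 0.3492]
tcp_rot: [[-0.995, 0.104, -0.001], [0.104, 0.995, 0.003], [0.001, 0.003, -1.0]]
contact_force: [0.7, -0.2, 0.1]
opening: 0.0481
grasp_force: 0.0
```

Call:
move_arm([
  [[60,1.5,4,-1,0],[60,3,8,-1,0],[60,4.5,12,-1,0],[60,6,16,-1,0],[60,7.5,19.5,-1,0]],
])

```text
clock: 8.83
eef_pos: [0.5402, 0.2132, 0.3585]
tcp_rot: [[-0.994, 0.105, 0.001], [0.105, 0.994, 0.002], [-0.001, 0.002, -1.0]]
contact_force: [1.3, -0.5, -0.1]
opening: 0.0513
grasp_force: 0.0
```

Call:
move_arm([
  [[60,1.5,4,0,0],[60,3,8,0,0],[60,4.5,12,0,0],[60,6.3,14.9,0,0],[60,6.3,14.9,0,0]],
])

```text
clock: 9.25
eef_pos: [0.491, 0.3714, 0.358]
tcp_rot: [[-0.995, 0.097, -0.002], [0.097, 0.995, 0.004], [0.002, 0.004, -1.0]]
contact_force: [1.5, -0.2, 0.4]
opening: 0.0513
grasp_force: 0.0
```

Run:
```python
from h import *
s=manip.read_state();R=s['tcp_rot'];print(s['clock'],s['eef_pos'],cf(s['eef_pos']),np.round(R,3).tolist(),s['contact_force'])
d=manip.snapshot('wrist');crop(d,128,60,256,192,3.1,'w4.png');np.save('w4.npy',{'d':d,'s':s},allow_pickle=True)
```

```text
9.25 [0.49104704 0.37141112 0.35803635] [-0.1841  0.238 ] [[-0.995, 0.097, -0.002], [0.097, 0.995, 0.004], [0.002, 0.004, -1.0]] [ 1.50152468 -0.23470123  0.37931198]
```

View pics/w4.png

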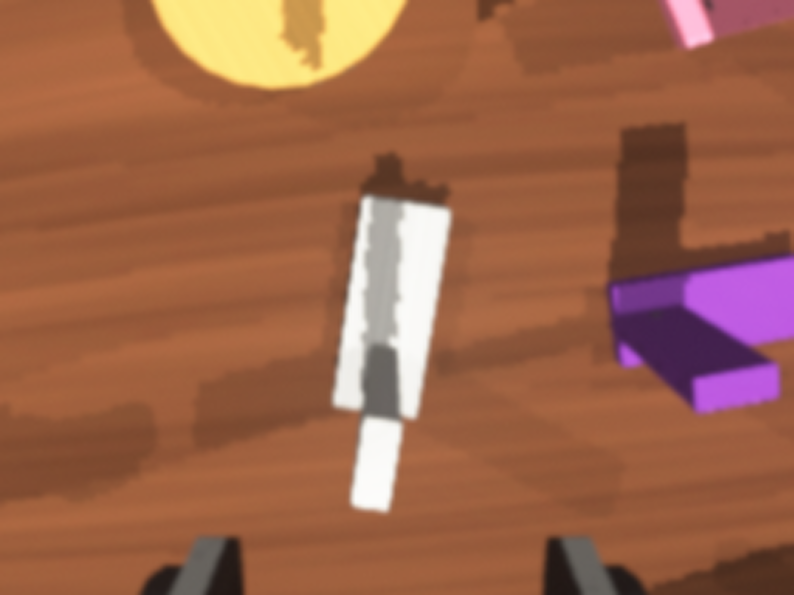

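The grey square is at the centre: foot corners at (362,196), (452,209), (333,406), (417,418) and blade top at (362,417) to (390,512).

Run:
```python
from h import *
q=np.load('w4.npy',allow_pickle=True).item();d,s=q['d'],q['s']
W=lambda x,y,z:onz(d,128+x/3.1,60+y/3.1,z,s)[:2]
f=[W(*p,.012) for p in((362,196),(452,209),(333,406),(417,418))];b=[W(*p,.1) for p in((362,417),(403,422),(351,505),(390,512))]
print(np.round(f,4).tolist(),np.round(b,4).tolist())
v=f[2]+f[3]-f[0]-f[1];yaw=np.arctan2(v[1],v[0]);v2=b[2]+b[3]-b[0]-b[1];print(yaw,np.arctan2(v2[1],v2[0]),np.hypot(*v)/2)
g=np.mean(b,0);fm=(f[2]+f[3])/2-.0125*np.array([np.cos(yaw),np.sin(yaw)]);print('grip blade',g,'foot',fm)
R=s['tcp_rot'];print('tool shift cm',100*R.T@np.append(g-s['eef_pos'][:2],0),'tool yaw',np.arctan2(-R[1,0],-R[0,0]))
```

```text
[[0.4366, 0.3674], [0.444, 0.3974], [0.5097, 0.3492], [0.5171, 0.3787]] [[0.4875, 0.3645], [0.4899, 0.3749], [0.5117, 0.3588], [0.5148, 0.369]]
-0.24754472832941113 -0.2295329147478295 0.07537865297403328
grip blade [0.5009914  0.36678934] foot [0.5012857  0.36701511]
tool shift cm [-1.03473472 -0.36307239 -0.00365038] tool yaw -0.09759107425981904
```

Call:
move_arm([
  [[40,-1.0,-0.4,2,5],[40,-1.0,-0.4,5,8.6],[40,-1.0,-0.4,8,8.6],[40,-1.0,-0.4,11,8.6],[40,-1.0,-0.4,13.8,8.6]],
])

```text
clock: 9.72
eef_pos: [0.5035, 0.3598, 0.2186]
tcp_rot: [[-0.967, 0.253, -0.001], [0.253, 0.967, 0.0], [0.001, 0.0, -1.0]]
contact_force: [0.2, 1.1, 0.3]
opening: 0.0338
grasp_force: 0.0
```

Call:
move_arm([
  [[40,0,0,0,0],[10,0,0,0,0],[0,0,0,0,0],[0,0,0,0,0],[0,0,0,0,0]],
])

```text
clock: 10.13
eef_pos: [0.5042, 0.3613, 0.222]
tcp_rot: [[-0.968, 0.252, 0.003], [0.252, 0.968, 0.001], [-0.002, 0.002, -1.0]]
contact_force: [0.4, -0.0, -4.0]
opening: 0.0092
grasp_force: 60.7
```

The grip is good (9.2 mm opening, 61 N). I'll lift and carry the square to the front of the pile.

Call:
move_arm([
  [[0,0,0,-3,0],[0,0,0,-6.5,0],[0,0,0,-9,0],[0,-0.8,-3,-9,-4],[0,-1.8,-6.5,-9,-8.5]],
])

```text
clock: 10.55
eef_pos: [0.5059, 0.2953, 0.3146]
tcp_rot: [[-0.995, 0.099, 0.009], [0.099, 0.995, 0.004], [-0.008, 0.005, -1.0]]
contact_force: [0.7, -1.3, -3.3]
opening: 0.0093
grasp_force: 60.9
```

Run:
```python
from h import *
s=manip.read_state();R=s['tcp_rot'];print(s['clock'],s['eef_pos'],np.round(R,3).tolist(),s['contact_force'],s['opening'],s['grasp_force'])
print(100*R.T@(np.array([.5099,.0799,.31])-s['eef_pos']),np.arctan2(-R[1,0],-R[0,0]))
```

```text
10.55 [0.50592959 0.29529826 0.31463941] [[-0.995, 0.099, 0.009], [0.099, 0.995, 0.004], [-0.008, 0.005, -1.0]] [ 0.66682522 -1.2579433  -3.26369679] 0.009264209057756436 60.85523843765259
[ -2.52403928 -21.39683316   0.37649275] -0.09918424119876641
```

Call:
move_arm([
  [[0,-0.5,-3.5,0,0],[0,-0.9,-7,0,0],[0,-1.4,-11,0,0],[0,-1.9,-15,0,0],[0,-2.3,-18.5,0,0]],
])

```text
clock: 10.97
eef_pos: [0.5074, 0.1052, 0.3114]
tcp_rot: [[-0.994, 0.106, 0.002], [0.106, 0.994, -0.001], [-0.002, -0.0, -1.0]]
contact_force: [0.4, -0.3, -4.2]
opening: 0.0089
grasp_force: 60.8
```

Call:
move_arm([
  [[0,-0.2,-2,1,0],[0,-0.2,-2.9,2,0],[0,-0.2,-2.9,4,0],[0,-0.2,-2.9,5.5,0],[0,-0.2,-2.9,6,0]],
])

```text
clock: 11.38
eef_pos: [0.5052, 0.0782, 0.2483]
tcp_rot: [[-0.994, 0.106, -0.003], [0.106, 0.994, 0.0], [0.003, 0.0, -1.0]]
contact_force: [0.2, -0.6, -3.2]
opening: 0.0093
grasp_force: 60.7
```

Run:
```python
from h import *
s=manip.read_state();R=s['tcp_rot'];print(s['clock'],s['eef_pos'],cf(s['eef_pos']),np.round(R,3).tolist(),s['contact_force'],np.arctan2(-R[1,0],-R[0,0]))
a=manip.snapshot('scene');b=manip.snapshot('side');w=manip.snapshot('wrist')
p=proj(a,[s['eef_pos'][0],s['eef_pos'][1],.05]).astype(int);q=proj(b,[s['eef_pos'][0],s['eef_pos'][1],.05]).astype(int)
A=a['img'][p[1]-50:p[1]+50,p[0]-60:p[0]+60];B=b['img'][q[1]-50:q[1]+50,q[0]-60:q[0]+60]
r=lambda i:cv2.resize(i,(400,333),interpolation=cv2.INTER_CUBIC)
W=cv2.resize(w['img'][40:240,136:376],(400,333))
W2=cv2.resize(w['img'],(400,333))
cv2.imwrite('pics/m1.png',cv2.resize(np.vstack([np.hstack([r(A),r(B)]),np.hstack([W,W2])])[:,:,::-1],(720,600)))
```

```text
11.3833 [0.50516707 0.07824973 0.24826672] [-0.1396 -0.0521] [[-0.994, 0.106, -0.003], [0.106, 0.994, 0.0], [0.003, 0.0, -1.0]] [ 0.15949423 -0.56643911 -3.19088579] -0.10654967760004376
```

View pics/m1.png

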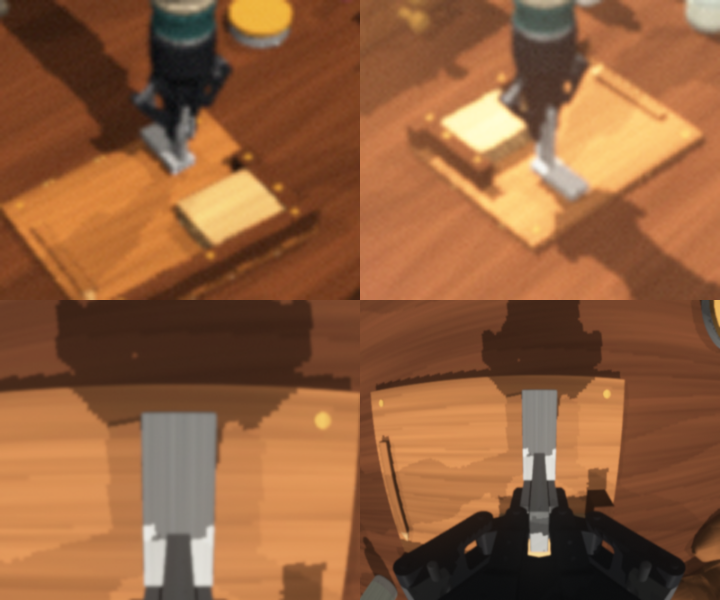

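The square hangs straight, its foot along the tool axis, in front of the pile and centred on it. I'll lower it close to the board.

Call:
move_arm([
  [[0,0,0,0.6,0],[0,0,0,1.0,0],[0,-1,0.1,1.0,0],[0,-2,0.1,1.0,0],[0,-2,0.1,1.0,0]],
])

```text
clock: 11.95
eef_pos: [0.5298, 0.0769, 0.2411]
tcp_rot: [[-0.994, 0.106, 0.005], [0.106, 0.994, -0.0], [-0.005, 0.0, -1.0]]
contact_force: [0.6, 0.3, -1.9]
opening: 0.0092
grasp_force: 60.8
```

Call:
move_arm([
  [[0,0,0,0.1,0],[0,0,0,0.2,0],[0,0,0,0.2,0]],
])

```text
clock: 12.2
eef_pos: [0.5262, 0.077, 0.2378]
tcp_rot: [[-0.994, 0.106, -0.001], [0.106, 0.994, -0.0], [0.001, -0.0, -1.0]]
contact_force: [0.1, -0.6, -2.6]
opening: 0.0094
grasp_force: 60.8
```

Call:
move_arm([
  [[0,0,0,0.15,0],[0,0,0,0.3,0],[0,0,0,0.3,0]],
])

```text
clock: 12.45
eef_pos: [0.526, 0.077, 0.2346]
tcp_rot: [[-0.994, 0.106, -0.001], [0.106, 0.994, -0.0], [0.001, -0.0, -1.0]]
contact_force: [0.6, 0.4, -4.3]
opening: 0.0092
grasp_force: 60.8
```

Call:
move_arm([
  [[0,0,0,0.1,0],[0,0,0,0.1,0],[0,0,0,0.1,0]],
])

```text
clock: 12.7
eef_pos: [0.5264, 0.0771, 0.234]
tcp_rot: [[-0.994, 0.106, -0.0], [0.106, 0.994, -0.0], [0.0, -0.0, -1.0]]
contact_force: [0.2, -0.2, -2.8]
opening: 0.0091
grasp_force: 60.8
```

Call:
move_arm([
  [[0,-0.8,0,0,0],[0,-1.6,0,0,0],[0,-2.1,0,0,0],[0,-2.3,0,0,0],[0,-2.3,0,0,0]],
])

```text
clock: 13.12
eef_pos: [0.5505, 0.0745, 0.2343]
tcp_rot: [[-0.994, 0.107, 0.001], [0.107, 0.994, -0.0], [-0.001, 0.0, -1.0]]
contact_force: [-0.4, 0.3, -3.0]
opening: 0.0092
grasp_force: 60.8
```

Call:
move_arm([
  [[0,0,0,0.1,0],[0,0,0,0.1,0],[0,0,0,0.1,0]],
])

```text
clock: 13.37
eef_pos: [0.549, 0.0746, 0.2328]
tcp_rot: [[-0.994, 0.106, -0.001], [0.106, 0.994, -0.0], [0.001, -0.0, -1.0]]
contact_force: [0.5, -0.1, -2.7]
opening: 0.0093
grasp_force: 61.1
```

Call:
move_arm([
  [[0,0,0,0.1,0],[0,0,0,0.1,0],[0,0,0,0.1,0]],
])

```text
clock: 13.62
eef_pos: [0.5491, 0.0747, 0.2327]
tcp_rot: [[-0.994, 0.106, -0.0], [0.106, 0.994, -0.0], [0.0, -0.0, -1.0]]
contact_force: [-2.4, -0.5, 4.8]
opening: 0.009
grasp_force: 61.8
```

Call:
move_arm([
  [[0,0,0,0.05,0],[0,0,0,0.05,0],[0,0,0,0.05,0]],
])

```text
clock: 13.87
eef_pos: [0.5492, 0.0747, 0.2327]
tcp_rot: [[-0.994, 0.106, -0.0], [0.106, 0.994, -0.0], [0.0, -0.0, -1.0]]
contact_force: [-4.0, -0.0, 6.9]
opening: 0.0089
grasp_force: 62.6
```

Call:
move_arm([
  [[0,-0.15,0,0,0],[0,-0.3,0,0,0],[0,-0.3,0,0,0]],
])

```text
clock: 14.12
eef_pos: [0.5508, 0.0745, 0.2327]
tcp_rot: [[-0.994, 0.106, -0.005], [0.106, 0.994, 0.001], [0.005, 0.0, -1.0]]
contact_force: [-7.2, -0.2, 13.8]
opening: 0.0091
grasp_force: 63.1
```

Call:
move_arm([
  [[0,-0.1,0,0,0],[0,-0.2,0,0,0],[0,-0.2,0,0,0]],
])

```text
clock: 14.37
eef_pos: [0.5529, 0.0743, 0.2327]
tcp_rot: [[-0.994, 0.106, -0.004], [0.106, 0.994, 0.001], [0.004, 0.0, -1.0]]
contact_force: [-7.7, 0.2, 13.0]
opening: 0.0094
grasp_force: 63.0
```

Call:
move_arm([
  [[0,-0.1,0,-0.05,0],[0,-0.2,0,-0.05,0],[0,-0.2,0,-0.05,0]],
])

```text
clock: 14.62
eef_pos: [0.5556, 0.074, 0.2327]
tcp_rot: [[-0.994, 0.106, -0.002], [0.106, 0.994, 0.001], [0.002, 0.0, -1.0]]
contact_force: [-5.5, 0.8, 7.4]
opening: 0.0086
grasp_force: 62.2
```

Call:
move_arm([
  [[0,-0.1,0,0,0],[0,-0.1,0,0,0],[0,-0.1,0,0,0]],
])

```text
clock: 14.87
eef_pos: [0.5563, 0.0739, 0.2327]
tcp_rot: [[-0.994, 0.106, -0.003], [0.106, 0.994, 0.001], [0.003, 0.0, -1.0]]
contact_force: [-5.5, 0.2, 8.5]
opening: 0.0091
grasp_force: 62.5
```

Call:
move_arm([
  [[0,-0.1,0,0,0],[0,-0.1,0,0,0],[0,-0.1,0,0,0]],
])

```text
clock: 15.12
eef_pos: [0.5567, 0.0739, 0.2327]
tcp_rot: [[-0.994, 0.106, -0.004], [0.106, 0.994, 0.001], [0.004, 0.0, -1.0]]
contact_force: [-8.3, 1.4, 10.6]
opening: 0.0092
grasp_force: 62.7
```

Call:
move_arm([
  [[0,-0.1,0,0,0],[0,-0.1,0,0,0],[0,-0.1,0,0,0]],
])

```text
clock: 15.37
eef_pos: [0.5571, 0.0739, 0.2327]
tcp_rot: [[-0.994, 0.106, -0.006], [0.106, 0.994, 0.001], [0.006, 0.0, -1.0]]
contact_force: [-9.0, 1.1, 12.6]
opening: 0.0091
grasp_force: 63.0
```

Run:
```python
from h import *
s=manip.read_state();print(s['clock'],s['eef_pos'],cf(s['eef_pos']),s['contact_force'],s['torque'])
a=manip.snapshot('scene');b=manip.snapshot('side');w=manip.snapshot('wrist')
c,t=np.cos(YAW),np.sin(YAW);P=np.array([C[0]-c*.08+t*.05,C[1]-t*.08-c*.05,.04])
p=proj(a,P).astype(int);q=proj(b,P).astype(int)
r=lambda i:cv2.resize(i,(400,300),interpolation=cv2.INTER_CUBIC)
f=lambda d,p:r(d['img'][p[1]-30:p[1]+30,p[0]-40:p[0]+40])
cv2.imwrite('pics/m2.png',np.vstack([np.hstack([f(a,p),f(b,q)]),np.hstack([r(w['img'][200:380,136:376]),r(w['img'])])])[:,:,::-1])
```

```text
15.3667 [0.55708554 0.07389238 0.23271599] [-0.0875 -0.0511] [-8.95744619  1.12775432 12.60214492] [0.22750368 2.12101224 0.0235237 ]
```

View pics/m2.png

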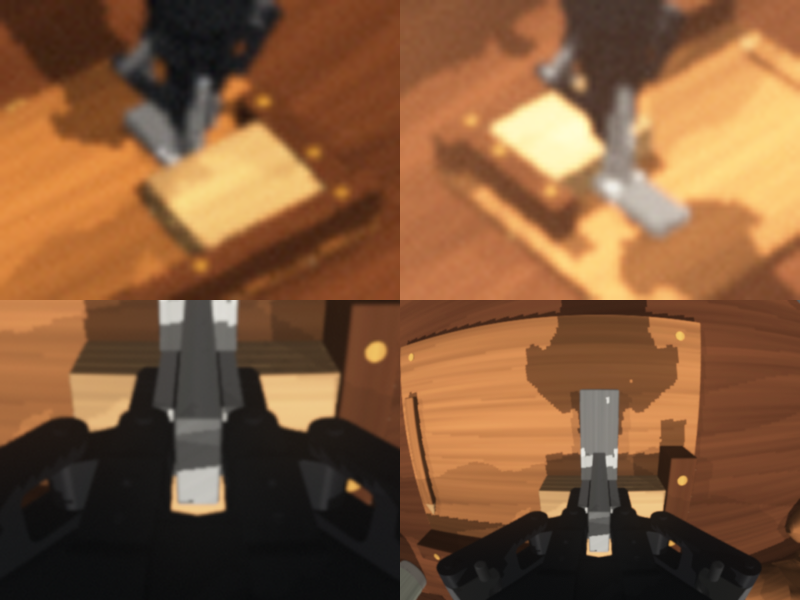

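The four front edges line up evenly and the square bears on them, centred, foot on the board. I'll press a little more.

Call:
move_arm([
  [[0,-0.1,0,0,0],[0,-0.2,0,0,0],[0,-0.2,0,0,0],[0,-0.2,0,0,0]],
])

```text
clock: 15.85
eef_pos: [0.5578, 0.0738, 0.2327]
tcp_rot: [[-0.994, 0.106, -0.009], [0.106, 0.994, 0.001], [0.01, 0.0, -1.0]]
contact_force: [-13.8, 1.2, 16.8]
opening: 0.0095
grasp_force: 63.6
```

Call:
move_arm([
  [[0,0,0,-0.05,0],[0,0,0,-0.05,0],[0,0,0,-0.05,0],[0,0,0,-0.05,0]],
])

```text
clock: 16.18
eef_pos: [0.5578, 0.0738, 0.2327]
tcp_rot: [[-0.994, 0.106, -0.009], [0.106, 0.994, 0.001], [0.01, 0.0, -1.0]]
contact_force: [-12.1, 1.1, 14.0]
opening: 0.0093
grasp_force: 63.3
```

Call:
move_arm([
  [[0,0,0,-0.1,0],[0,0,0,-0.1,0],[0,0,0,-0.1,0],[0,0,0,-0.1,0]],
])

```text
clock: 16.52
eef_pos: [0.5578, 0.0738, 0.2327]
tcp_rot: [[-0.994, 0.106, -0.01], [0.106, 0.994, 0.001], [0.01, 0.0, -1.0]]
contact_force: [-10.1, 1.7, 7.5]
opening: 0.009
grasp_force: 62.4
```

Call:
move_arm([
  [[0,0.1,0,0,0],[0,0.15,0,0,0],[0,0.15,0,0,0],[0,0.15,0,0,0]],
])

```text
clock: 16.85
eef_pos: [0.5572, 0.0739, 0.2327]
tcp_rot: [[-0.994, 0.106, -0.007], [0.106, 0.994, 0.001], [0.007, 0.0, -1.0]]
contact_force: [-6.5, 1.1, 4.4]
opening: 0.0096
grasp_force: 62.0
```

Run:
```python
from h import *
s=manip.read_state();print(s['clock'],s['eef_pos'],s['contact_force'],s['torque'],s['tcp_rot'][:,2])
```

```text
16.85 [0.55722115 0.07385457 0.23274078] [-6.4802362   1.10024315  4.39414916] [ 0.23314268  1.59923381 -0.03416436] [-0.00706039  0.00110935 -0.99997446]
```

Call:
move_arm([
  [[0,-0.1,0,0,0],[0,-0.1,0,0,0],[0,-0.1,0,0,0],[0,-0.1,0,0,0]],
])

```text
clock: 17.18
eef_pos: [0.5576, 0.0738, 0.2327]
tcp_rot: [[-0.994, 0.106, -0.009], [0.106, 0.994, 0.001], [0.009, 0.0, -1.0]]
contact_force: [-8.7, 1.3, 7.6]
opening: 0.0094
grasp_force: 62.2
```

Run:
```python
from h import *
s=manip.read_state();print(s['clock'],s['eef_pos'],s['contact_force'],s['tcp_rot'][:,2])
w=manip.snapshot('wrist');crop(w,136,190,240,180,3.2,'fin.png')
```

```text
17.1833 [0.55763798 0.07381729 0.23272872] [-8.69756343  1.28272444  7.60874304] [-0.00882676  0.00129405 -0.99996021]
```

View pics/fin.png

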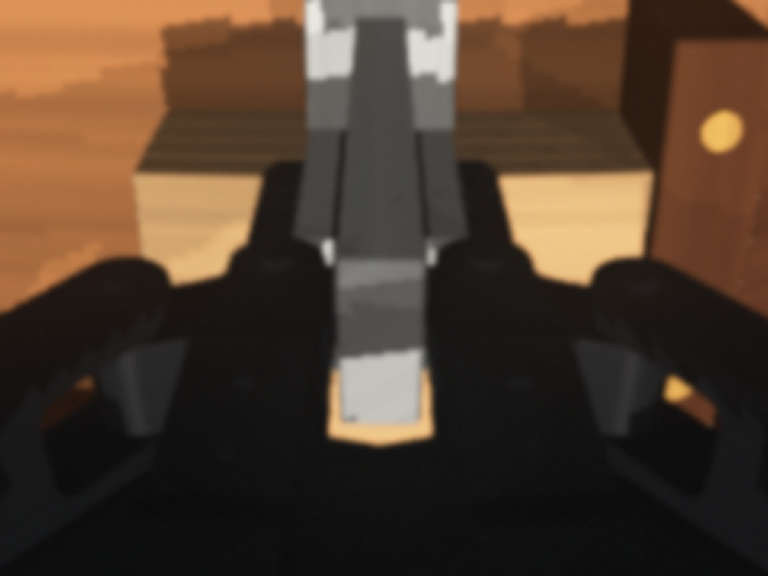

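The pile's four front edges are even (rows 110-170) and it sits tight by the stop at (650,200). The square is centred and pressed against it, so I'm handing in.

```bash
python3 -c "
from station import manip
print(manip.hand_in())"
```

```text
the job is handed in; nothing more can be done
None
```

I tapped the pile home against fence and stop, then handed the job in at 17.2 s with the grey steel square still gripped and pressed against it (about 9 N forward, 8 N down, leaning an estimated half degree or less).

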